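# Index the coffee dripper over the mug

## Task

Pull up the spring plunger of the coffee stand's sliding sleeve, slide the sleeve along the bar until the dripper is over the mug with the handle, and let the plunger drop fully into the slot there, so that the sleeve is locked. Leave the mug where it stands.

Things in the scene. Friction and masses are not known exactly. Their poses are not given: they have to be found in the camera images.
- knob (a point): Centre of the plunger's ribbed black knob, an upright cylinder 32 mm wide and tall, on the dark sleeve of the coffee stand; 228 mm above the worktop while locked, with 18 mm free below it. Axes: z up, y along the level bar (to the left), x away from the robot; the fixed stand is turned up to 12 degrees. Held up and moved along the bar, the knob takes the sleeve along (friction 1 to 2 N).
- plunger (a joint): Lift of knob and pin, m: 0 = fully down in a slot (locked), 0.016 = pin rests on the bar between slots, 0.034 = highest. A spring pulls it down (4.5 N at 0, 7 N at 0.025); lift it 0.02 to 0.03 to slide. The bar has 4 slots 90 mm apart, one above each cup place, each 34 mm long; the 10 mm round-ended pin falls in if let go within 12 mm of a slot's middle.
- dripper (a point): Bottom middle of the white cone dripper (92 mm wide at its rim, 188 mm above the worktop), fixed to the sleeve 88 mm in front of the knob (-x of the stand); this point is 132 mm above the worktop. Axes as the knob's. The sleeve starts locked within 4 mm of the middle of the leftmost slot and slides only to the right (-y of these axes), 280 mm at most; it stays where it is left.
- mug_mid (a point): Centre, half-way up, of the white mug (86 mm wide, 112 mm tall, handle roughly towards the robot). It stands on the stand's 12 mm board in one of the 3 cup places right of the start, within 12 mm of its slot's middle along the bar. The other two hold a waisted glass tumbler and a small wooden cup; a sauce dish lies at the start place. The dripper passes above them all.

How it is judged:
On the way:
1. the plunger is pulled up clear of the bar (value of joint plunger above 0.012 m), for 0.2 s.
At the end, for the whole second after the job is handed in: The plunger is fully down in a slot (within 4 mm of its lowest point), the dripper's middle is within 35 mm horizontally of the mug's middle, and the mug stands upright (within 8 degrees) within 20 mm of where it was (value of joint plunger below 0.004 m and horizontal distance between dripper and mug_mid below 0.035 m and angle between mug_mid's own z axis and vertical below 0.15 rad and distance of mug_mid from where it was at the start of the episode below 0.02 m); the robot touches nothing.
It fails at once if the mug is pushed away or knocked over (distance of mug_mid from where it was at the start of the episode above 0.04 m or angle between mug_mid's own z axis and vertical above 0.5 rad).
It also fails if it takes over 38 s, if anything falls off the work surface, if the arm or the gripper's body presses on something with over 40 N, if the wrist force passes 120 N, or if a joint passes its speed limit or range.

## Robot

A 6-joint arm with a two-finger parallel gripper is mounted at the origin on a cart in front of the work surface, level with it; the furniture and walls round the work are solid. World frame = base frame: x ahead of the robot, y to its left, z up, the work surface at z = 0. Lengths are in m, angles in rad, forces in N, time in s.
With the tool pointing down it reaches from about 0.35 to 0.975 m from the base axis. Payload 4.9 kg.
Tool frame: the origin (TCP) lies at the very end of the fingers, on their centre line; the grasp point (between the pads) lies 19 mm behind it; x points along the fingers, y is the direction in which the jaws open and shut, and the axes are right-handed (so a half turn about x gives the same grasp; the last joint's range is limited). The gripper opens to 85 mm and grips with 20 to 120 N. Pads are 22 mm wide; open, the fingers measure 114 mm over their backs; the gripper's body (76 mm by 85 mm) begins 54 mm behind the grasp point. The pads swing forward as they close: fully open they stand 13 mm farther back than shut.
Start: joints at [1.128, 0.053, 1.613, -0, 1.476, -0.119], TCP at [0.199, 0.593, 0.231] pointing down, gripper open.
Joint ranges: [-3.01, 3.01], [-1.01, 2.22], [0.06, 2.58], [-1.02, 4.17], [0.09, 2.62], [-3.14, 3.14]. Speed limits (rad/s): [2.57, 2.57, 3.14, 3.14, 3.14, 3.14].

## Interface

Orientations are given as a rotation vector (axis times angle).
In Python, from station import ctrl, get_image, calibration, finish_job, search_frame, cut_out, mark_of gives the robot as it stands. The module is installed in compiled form; this text tells all that it offers.
- The arm moves only by the tool arm_command, never from a script. Its argument "plan" is a list that holds one entry, the list of rows, each a list of 7 numbers: the shift along the tool's x, y, z in m, then the turn, a rotation vector about the tool's x, y, z in degrees, then the finger opening in m, from 0 to 0.0854. A call has 1 to 20 rows; each row shifts and turns the pose as measured when the row begins, along the tool's axes as they then stand; what a row does not reach is not made up. A row lasts 1/12 s, in which the tool goes at most 41.7 mm and 7.16 degrees, less where a joint would pass 70% of its speed; a pose out of reach is approached as far as the arm can. A call with a gripper value outside its range is refused whole. The fingers move at their own pace and stop on an object; "squeeze" is the grip in N (left out, the last holds). Time passes only in rows, so rows that do not move let the fingers close. It gives the time, the measured TCP pose, the force and the opening at its end, in the units of the state.
- ctrl.get_obs(): the state, without advancing time (a new reading comes with each control period).
- get_image(name): name is "side" or "top" or "wrist"; returns the picture (400x640x3 uint8, red, green, blue); there is no depth.
- calibration(name): a dict with "fx", "fy", "cx", "cy" (pixels), "cam_to_world" (4x4, takes a point from camera to world coordinates); the wrist camera has in their place "hand_eye" (4x4, takes a point from camera to tool coordinates, whose origin is the TCP and whose axes are the tool frame's). Camera axes: x right, y down, z forward; pixel columns grow to the right and rows downward; lengths in m; the calibration is good to about 2 mm. The wrist camera is an equidistant fisheye: a pixel r from the principal point sees the ray r / f radians off the axis. A picture is of the moment at which its call begins: read the wrist's pose just before it. calibration takes no time and is no camera call.
- finish_job(): hands the job in, once; it reports no verdict.
Trained networks look in the newest picture that a camera, given by its name, has taken for a name from the list of things; names that differ only in an ending like _2 or _b are one class to them, and where a whole thing is asked for, a point or a joint stands for the part that bears it (a point fixed in the world has none). Each returns a list of dicts, best first, with "conf" (0 to 1); they miss things now and then, are a little off and sometimes report something else, mostly with a low value. They report only what shows in the picture. A call takes as long as a camera call.
- search_frame(camera, thing): "at" ([x, y, z] in m, in the coordinates of the camera as it stood for that picture, good to about 4 mm: the middle of the surface that is visible of it).
- cut_out(camera, thing): "mask" (400x640 bool, what is visible of it).
- mark_of(camera, thing): "at" ([x, y, z] in m, in the coordinates of the camera as it stood for that picture, good to about 4 mm: a listed point, or the origin of a listed thing).
The state is a dict: "t": time; "q": joint angles; "dq": joint speeds; "effort": joint torques, N m; "tool_pos": TCP position; "tool_rot": TCP orientation; "contact_force": force on the tool from outside, world axes, zero at the start; "wrist_torque": the same for the moment, N m; "opening": finger opening in m.
Only numpy, scipy, OpenCV 4.12 (cv2) and the standard library are available. Lean on these libraries where they do the work, as an engineer would, in place of code of your own. Each camera call takes 0.05 s, during which the arm holds its last target. There are 200 camera calls.

## Working session

There is one attempt and no reset: what is moved stays moved. The work goes in short steps, Python scripts to look and compute and a tool call to move; the robot and the scene stay as the last step left them, time stands still between calls to the robot, and variables do not carry over. Pictures are saved under pics/ and viewed, about 8 in all and at most 12, crops included, and the job is handed in when it is done.

Besides the shell and the picture viewer there is one more tool, called after ">>>" as name(argument=value, ...) on one line, values as JSON. arm_command: Moves the arm, as the interface text tells. Its arguments: {"type":"object","properties":{"plan":{"type":"array","items":{"type":"array","items":{"type":"array","items":{"type":"number"}}}},"squeeze":{"type":"number"}},"required":["plan"]}

```bash
mkdir -p pics
cat > h.py <<'E'
import numpy as np, cv2
from scipy.spatial.transform import Rotation as R
from station import ctrl,get_image,calibration,finish_job,search_frame,cut_out,mark_of
def T(cam,o=None):
    c=calibration(cam)
    if 'cam_to_world' in c: return np.array(c['cam_to_world'])
    o=o or ctrl.get_obs(); M=np.eye(4); M[:3,:3]=R.from_rotvec(o['tool_rot']).as_matrix(); M[:3,3]=o['tool_pos']
    return M@np.array(c['hand_eye'])
def w(M,p): return (M@np.r_[p,1])[:3]
def save(cam,name):
    im=get_image(cam); cv2.imwrite('pics/'+name,im[:,:,::-1]); return im
E
python3 - <<'E'
from h import *
np.set_printoptions(precision=4,suppress=True)
o=ctrl.get_obs();print(o['t'],o['tool_pos'],o['tool_rot'],R.from_rotvec(o['tool_rot']).as_matrix(),o['opening'])
ims=[]
for c in ['side','top']:
    ims.append(save(c,c+'1.png'))
    for n in ['knob','dripper','mug_mid']:
        for d in mark_of(c,n)[:2]: print(c,n,round(d['conf'],2),w(T(c),d['at']))
E
```

```text
0.0 [0.1986 0.5919 0.23  ] [ 0.2526  1.5564 -0.2557] [[-0.0009  0.3182  0.948 ]
 [-0.0019  0.948  -0.3182]
 [-1.     -0.0021 -0.0003]] 0.08557916499189494
side knob 0.56 [0.5257 0.0721 0.2284]
side dripper 0.55 [0.438  0.0811 0.1363]
side mug_mid 0.71 [ 0.4105 -0.2069  0.0709]
top knob 0.63 [0.5281 0.0747 0.2322]
top mug_mid 0.62 [ 0.4095 -0.2064  0.0731]
```

View pics/side1.png

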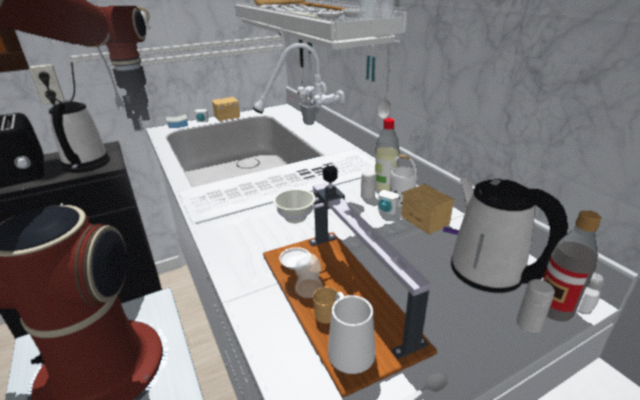

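View pics/top1.png

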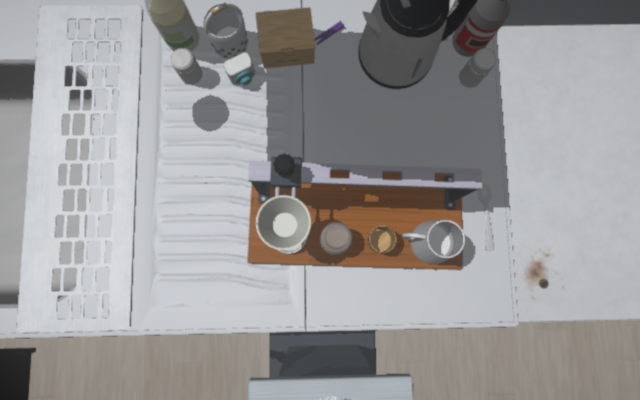

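The mug with the handle stands at the rightmost place: (440,238) in the top view and (352,335) in the side view. The knob is at (284,165) in the top view. The slots show at (340,174), (392,175) and (444,177). Next I'll get the bar direction and the approach in tool axes.

Run:
```python
from h import *
np.set_printoptions(precision=4,suppress=True)
c=calibration('top');M=T('top')
def bp(u,v,z):
    d=M[:3,:3]@[(u-c['cx'])/c['fx'],(v-c['cy'])/c['fy'],1]; return M[:3,3]+d*(z-M[2,3])/d[2]
s=[bp(u,v,0.19) for u,v in[(340,174),(392,175),(444,177)]]; print(np.array(s))
im=cv2.imread('pics/top1.png'); cv2.imwrite('pics/crop1.png',cv2.resize(im[140:280,240:490],None,fx=3.2,fy=3.2,interpolation=cv2.INTER_CUBIC))
e=(s[2]-s[0]);print(np.degrees(np.arctan2(-e[0],-e[1])),np.linalg.norm(e))
```

```text
[[ 0.5164 -0.015   0.19  ]
 [ 0.5135 -0.1024  0.19  ]
 [ 0.5089 -0.1903  0.19  ]]
2.451102456011244 0.17547485783368802
```

>>> arm_command(plan=[[[-0.04, 0, 0, 0, 0, 0, 0.085], [-0.04, 0, 0, 0, 0, 0, 0.085], [0, -0.03, 0.022, -6, 0, 0, 0.085], [0, -0.03, 0.025, -6, 0, 0, 0.085]]])

```text
t: 0.73
tool_pos: [0.2256, 0.523, 0.3098]
tool_rot: [0.073, 1.574, -0.085]
contact_force: [0.6, -0.2, -0.7]
opening: 0.0848
```

View pics/crop1.png

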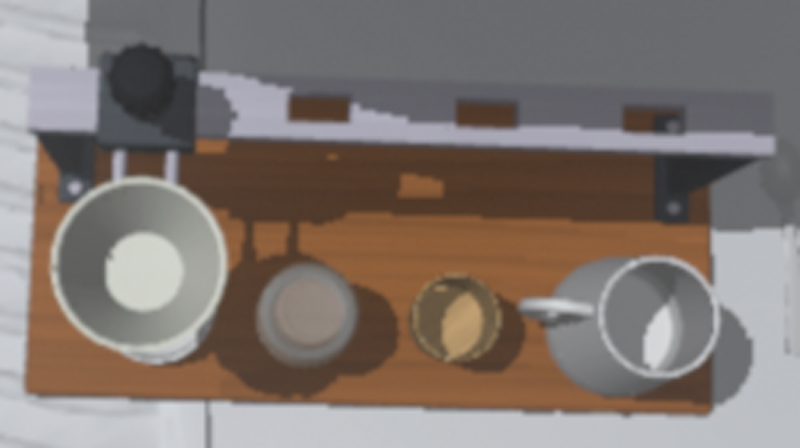

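>>> arm_command(plan=[[[0, -0.033, 0.024, -3.3, 0, 0, 0.085], [0, -0.033, 0.024, 0, 0, 0, 0.085], [0, -0.033, 0.024, 0, 0, 0, 0.085], [0, -0.033, 0.024, 0, 0, 0, 0.085], [0, -0.033, 0.024, 0, 0, 0, 0.085], [0, -0.033, 0.024, 0, 0, 0, 0.085], [0, -0.033, 0.024, 0, 0, 0, 0.085], [0, -0.033, 0.024, 0, 0, 0, 0.085], [0, -0.033, 0.024, 0, 0, 0, 0.085], [0, -0.033, 0.024, 0, 0, 0, 0.085], [0, -0.033, 0.02, 0, 0, 0, 0.085], [0, -0.02, 0.01, 0, 0, 0, 0.085], [0, 0, 0, 0, 0, 0, 0.085]]])

```text
t: 1.82
tool_pos: [0.487, 0.1121, 0.3171]
tool_rot: [0.028, 1.562, -0.028]
contact_force: [-0.1, 1.7, 0.1]
opening: 0.0847
```

```bash
cat > look.py <<'E'
from h import *
import sys
np.set_printoptions(precision=4,suppress=True)
o=ctrl.get_obs();A=R.from_rotvec(o['tool_rot']).as_matrix();print(o['t'],np.array(o['tool_pos']),'ydir',A[:,1],'F',np.array(o['contact_force']),o['opening'])
for c in sys.argv[2].split(','):
    M=T(c); save(c,c+sys.argv[1]+'.png')
    for n in sys.argv[3].split(','):
        for d in mark_of(c,n)[:1]: p=w(M,d['at']); print(c,n,round(d['conf'],2),p,'tool-axes delta',A.T@(p-o['tool_pos']))
E
python3 look.py 2 wrist,top,side knob,mug_mid,dripper
```

```text
1.8167 [0.487  0.1121 0.3171] ydir [ 0.0357  0.9994 -0.0003] F [-0.0657  1.6855  0.0745] 0.08465456116047067
wrist knob 0.55 [0.5223 0.0766 0.23  ] tool-axes delta [ 0.0874 -0.0342  0.0358]
wrist mug_mid 0.85 [ 0.408  -0.2064  0.0717] tool-axes delta [ 0.2449 -0.321  -0.0698]
wrist dripper 0.63 [0.4382 0.0816 0.1345] tool-axes delta [ 0.1822 -0.0322 -0.0493]
top mug_mid 0.89 [ 0.4133 -0.2083  0.0711] tool-axes delta [ 0.2455 -0.3227 -0.0644]
top dripper 0.79 [0.4408 0.081  0.1302] tool-axes delta [ 0.1865 -0.0326 -0.0468]
side knob 0.7 [0.5226 0.0717 0.2312] tool-axes delta [ 0.0862 -0.039   0.0362]
side mug_mid 0.64 [ 0.4106 -0.2064  0.0707] tool-axes delta [ 0.2458 -0.3209 -0.0672]
side dripper 0.62 [0.4354 0.0784 0.1325] tool-axes delta [ 0.1842 -0.0354 -0.052 ]
```

>>> arm_command(plan=[[[0, -0.02, 0.02, 0, 0, 0, 0.085], [0, -0.015, 0.016, 0, 0.5, 0, 0.085], [0.02, -0.002, 0.002, 0, 0, 0, 0.085], [0, 0, 0, 0, 0, 0, 0.085]]])

```text
t: 2.75
tool_pos: [0.5236, 0.0785, 0.2983]
tool_rot: [0.021, 1.568, -0.019]
contact_force: [-0.6, 0.5, -2.2]
opening: 0.0849
```

```bash
python3 look.py 3 wrist knob
```

```text
2.75 [0.5236 0.0785 0.2983] ydir [0.0251 0.9997 0.0016] F [-0.6129  0.5231 -2.237 ] 0.08485068091070454
wrist knob 0.85 [0.5237 0.0761 0.2322] tool-axes delta [ 0.0661 -0.0024 -0.    ]
```

View pics/wrist3.png

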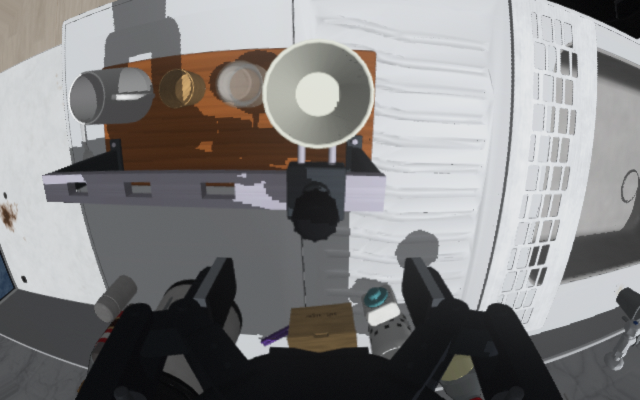

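The knob is at (316,215), midway between the fingers (about 222 and 415). The estimate agrees, so I descend and grip.

>>> arm_command(plan=[[[0.03, -0.003, 0, 0, 0, 0, 0.085], [0.025, 0, 0, 0, 0, 0, 0.085], [0.02, 0, 0, 0, 0, 0, 0.085], [0.01, 0, 0, 0, 0, 0, 0.085], [0, 0, 0, 0, 0, 0, 0.085]]])

```text
t: 3.27
tool_pos: [0.5279, 0.0787, 0.2237]
tool_rot: [0.019, 1.549, -0.014]
contact_force: [0.2, -0.0, 0.3]
opening: 0.0854
```

```bash
python3 look.py 4 wrist knob
```

```text
3.2667 [0.5279 0.0787 0.2237] ydir [0.0209 0.9998 0.0031] F [ 0.2394 -0.0313  0.3469] 0.08537517163253501
wrist knob 0.83 [0.5215 0.076  0.2299] tool-axes delta [-0.0063 -0.0028 -0.0062]
```

>>> arm_command(plan=[[[0.012, -0.003, -0.004, 0, 1.2, 0, 0.085], [0.004, -0.001, 0, 0, 0, 0, 0.085], [0, 0, 0, 0, 0, 0, 0.085]]])

```text
t: 3.62
tool_pos: [0.5272, 0.0748, 0.2139]
tool_rot: [0.018, 1.56, -0.013]
contact_force: [-0.1, 0.9, 0.6]
opening: 0.0851
```

>>> arm_command(plan=[[[0.006, 0, -0.004, 0, 0.6, 0, 0.085], [0, 0, 0, 0, 0, 0, 0.06], [0, 0, 0, 0, 0, 0, 0.03], [0, 0, 0, 0, 0, 0, 0.015], [0, 0, 0, 0, 0, 0, 0.015], [0, 0, 0, 0, 0, 0, 0.015], [0, 0, 0, 0, 0, 0, 0.015], [0, 0, 0, 0, 0, 0, 0.015]]], squeeze=60)

```text
t: 4.28
tool_pos: [0.5237, 0.0747, 0.2092]
tool_rot: [0.019, 1.569, -0.013]
contact_force: [-0.2, 0.7, -0.1]
opening: 0.0308
```

```bash
python3 look.py 5 wrist,top knob
```

```text
4.2833 [0.5237 0.0747 0.2092] ydir [0.0205 0.9998 0.0034] F [-0.2186  0.7143 -0.1375] 0.03082186981839118
wrist knob 0.98 [0.5229 0.0759 0.2326] tool-axes delta [-0.0234  0.0012 -0.0008]
```

>>> arm_command(plan=[[[-0.01, 0, 0, 0, 0, 0, 0.015], [-0.01, 0, 0, 0, 0, 0, 0.015], [-0.006, 0, 0, 0, 0, 0, 0.015], [0, 0, 0, 0, 0, 0, 0.015], [0, 0, 0, 0, 0, 0, 0.015]]])

```text
t: 4.9
tool_pos: [0.5236, 0.0747, 0.2322]
tool_rot: [0.019, 1.57, -0.013]
contact_force: [4.7, 1.3, -7.8]
opening: 0.0305
```

>>> arm_command(plan=[[[-0.001, -0.01, 0, 0, 0, 0, 0.015], [0, -0.015, -0.0003, 0, 0, 0, 0.015], [0, -0.015, -0.0003, 0, 0, 0, 0.015], [0, -0.015, -0.0003, 0, 0, 0, 0.015], [0, -0.015, -0.0003, 0, 0, 0, 0.015], [0, 0, 0, 0, 0, 0, 0.015]]])

```text
t: 5.4
tool_pos: [0.52, 0.0031, 0.2283]
tool_rot: [0.019, 1.573, -0.011]
contact_force: [5.2, -1.8, -6.8]
opening: 0.0306
```

```bash
python3 look.py 6 top,side,wrist knob,dripper
```

```text
5.4 [0.52   0.0031 0.2283] ydir [0.019  0.9998 0.0055] F [ 5.2295 -1.7579 -6.8165] 0.030553905890997685
side knob 0.7 [0.5196 0.0023 0.2439] tool-axes delta [-0.0156 -0.0008 -0.0005]
side dripper 0.77 [0.4347 0.0086 0.1312] tool-axes delta [ 0.0973  0.0033 -0.0852]
wrist knob 0.71 [0.5187 0.007  0.2496] tool-axes delta [-0.0213  0.004  -0.0015]
wrist dripper 0.69 [0.4313 0.0111 0.1329] tool-axes delta [ 0.0956  0.0058 -0.0886]
```

>>> arm_command(plan=[[[-0.006, 0, 0, 0, 0, 0, 0.015], [-0.001, -0.015, -0.0002, 0, 0, 0, 0.015], [-0.001, -0.015, -0.0002, 0, 0, 0, 0.015], [-0.001, -0.015, -0.0002, 0, 0, 0, 0.015], [-0.001, -0.015, -0.0002, 0, 0, 0, 0.015], [-0.001, -0.015, -0.0002, 0, 0, 0, 0.015], [-0.001, -0.015, -0.0002, 0, 0, 0, 0.015], [0, 0, 0, 0, 0, 0, 0.015]]])

```text
t: 6.52
tool_pos: [0.5159, -0.0805, 0.2382]
tool_rot: [0.021, 1.578, 0.004]
contact_force: [3.1, -1.2, -7.7]
opening: 0.031
```

>>> arm_command(plan=[[[0.002, -0.015, -0.0002, 0, 0, 0, 0.015], [0, -0.015, -0.0002, 0, 0, 0, 0.015], [0, -0.015, -0.0002, 0, 0, 0, 0.015], [0, -0.015, -0.0002, 0, 0, 0, 0.015], [0, -0.015, -0.0002, 0, 0, 0, 0.015], [0, -0.015, -0.0002, 0, 0, 0, 0.015], [0, -0.015, -0.0002, 0, 0, 0, 0.015], [0, 0, 0, 0, 0, 0, 0.015]]])

```text
t: 7.18
tool_pos: [0.5106, -0.1817, 0.2314]
tool_rot: [0.024, 1.589, 0.013]
contact_force: [0.4, -0.9, -6.9]
opening: 0.0305
```

```bash
python3 look.py 7 top,side,wrist knob,dripper,mug_mid
```

```text
7.1833 [ 0.5106 -0.1817  0.2314] ydir [0.0067 0.9997 0.0234] F [ 0.3617 -0.9455 -6.8743] 0.030515908433997388
top dripper 0.56 [ 0.4239 -0.1767  0.1283] tool-axes delta [ 0.1047  0.002  -0.0848]
side knob 0.57 [ 0.513  -0.1841  0.2474] tool-axes delta [-0.0161 -0.002   0.0021]
side dripper 0.77 [ 0.421  -0.1738  0.1336] tool-axes delta [ 0.0996  0.005  -0.0878]
side mug_mid 0.8 [ 0.4076 -0.2056  0.071 ] tool-axes delta [ 0.1616 -0.0284 -0.0999]
wrist knob 0.88 [ 0.5087 -0.177   0.2529] tool-axes delta [-0.0214  0.0052 -0.0023]
wrist dripper 0.95 [ 0.4233 -0.1728  0.1313] tool-axes delta [ 0.1018  0.006  -0.0856]
```

>>> arm_command(plan=[[[0, -0.009, -0.0002, 0, 0, 0, 0.015], [0, -0.004, 0, 0, 0, 0, 0.015], [0, 0, 0, 0, 0, 0, 0.015], [0, 0, 0, 0, 0, 0, 0.015]]])

```text
t: 8.12
tool_pos: [0.5102, -0.1921, 0.2308]
tool_rot: [0.025, 1.589, 0.018]
contact_force: [-3.1, 0.6, -6.8]
opening: 0.0305
```

>>> arm_command(plan=[[[0, -0.004, 0, 0, 0, 0, 0.015], [0, 0, 0, 0, 0, 0, 0.015], [0.008, 0, 0, 0, 0, 0, 0.015], [0.008, 0, 0, 0, 0, 0, 0.015], [0.006, 0, 0, 0, 0, 0, 0.015], [0, 0, 0, 0, 0, 0, 0.015]]])

```text
t: 8.62
tool_pos: [0.51, -0.197, 0.2099]
tool_rot: [0.024, 1.588, 0.016]
contact_force: [-3.6, -0.1, -4.6]
opening: 0.0306
```

The knob went down to z 0.210 with only the spring pull of 4.6 N, so the pin is in the slot. Next I release it and retreat upwards.

>>> arm_command(plan=[[[0, 0, 0, 0, 0, 0, 0.04], [0, 0, 0, 0, 0, 0, 0.085], [0, 0, 0, 0, 0, 0, 0.085], [0, 0, 0, 0, 0, 0, 0.085], [0, 0, 0, 0, 0, 0, 0.085], [0, 0, 0, 0, 0, 0, 0.085], [-0.02, 0, 0, 0, 0, 0, 0.085], [-0.03, 0, 0, 0, 0, 0, 0.085], [-0.03, 0, 0, 0, 0, 0, 0.085], [-0.03, 0, 0, 0, 0, 0, 0.085], [0, 0, 0, 0, 0, 0, 0.085], [0, 0, 0, 0, 0, 0, 0.085]]])

```text
t: 9.62
tool_pos: [0.5147, -0.1998, 0.3301]
tool_rot: [0.027, 1.576, 0.014]
contact_force: [0.7, -0.2, -1.6]
opening: 0.0849
```

```bash
python3 look.py 8 top,side,wrist knob,dripper,mug_mid
```

```text
9.6167 [ 0.5147 -0.1998  0.3301] ydir [0.0084 0.9996 0.0265] F [ 0.6994 -0.2084 -1.5711] 0.08492739773867748
top knob 0.61 [ 0.5112 -0.1959  0.2311] tool-axes delta [ 0.099   0.0013 -0.0031]
top dripper 0.58 [ 0.4271 -0.1938  0.128 ] tool-axes delta [ 0.2026 -0.0001 -0.0866]
top mug_mid 0.77 [ 0.4086 -0.2048  0.0714] tool-axes delta [ 0.2589 -0.0127 -0.1047]
side knob 0.94 [ 0.5122 -0.2015  0.2258] tool-axes delta [ 0.1042 -0.0044 -0.002 ]
side dripper 0.59 [ 0.4228 -0.1911  0.1298] tool-axes delta [ 0.2008  0.0026 -0.091 ]
side mug_mid 0.76 [ 0.4108 -0.2083  0.0706] tool-axes delta [ 0.2596 -0.0163 -0.1025]
wrist knob 0.85 [ 0.5105 -0.197   0.2309] tool-axes delta [ 0.0992  0.0001 -0.0037]
wrist dripper 0.66 [ 0.4235 -0.1922  0.1372] tool-axes delta [ 0.1934  0.0017 -0.0903]
```

View pics/side8.png

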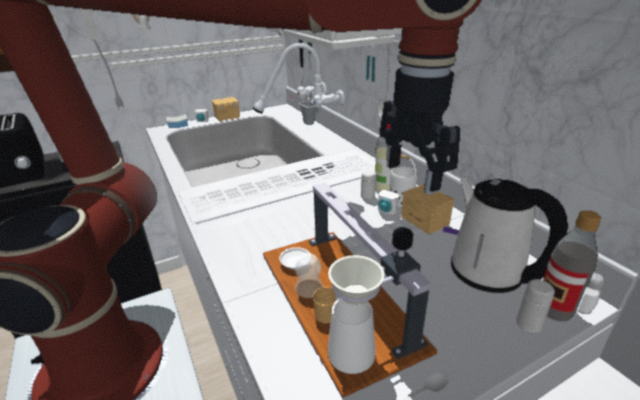

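View pics/wrist8.png

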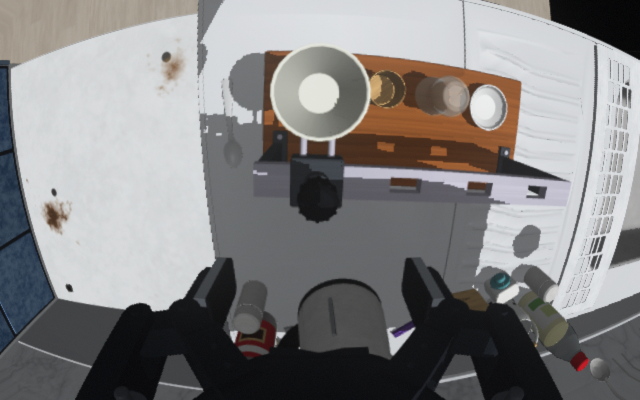

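In the side view the dripper sits over the mug at (353,275), and the wrist view shows it at (320,92) covering the mug. The sleeve is over the fourth slot, and the fingers are clear of the knob.

```bash
python3 -c "
from h import *
print(finish_job())"
```

```text
the job is handed in; nothing more can be done
None
```

I gripped the knob, lifted it about 23 mm and slid the sleeve about 270 mm along the bar to the rightmost slot, above the mug with the handle. There I lowered the plunger, let go and retreated upwards. The job was handed in at about 10 s of the 38 s; it reports no verdict.

Last checks before handing in:
- **Plunger:** it looks fully down. The knob read 0.226 to 0.231 m high, against 0.228 m when locked. Before I let go, the pull on the gripper was 4.6 N, which is the spring force at the bottom.
- **Dripper:** about 21 mm horizontally from the mug's middle, against a limit of 35 mm.
- **Mug:** upright, and within about 3 mm of where it stood at the start, which is within the networks' error.
- **Robot:** the gripper is open, about 85 mm above the knob, and touches nothing.

No check failed. The only disagreement was between the cameras on the knob's position, by up to about 6 mm. The wrist camera did not report the mug in the last look because the dripper covers it.

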